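# Seat an aluminium wheel blank in the V of the drilling jig

### The job

Take the tall aluminium bar blank out of the stock tray, stand it upright on the bare steel bed of the drilling jig, clear of the V, and let go of it. Then push it along the bed into the V until it is fully home, feeling your way so that it bears evenly on both faces of the V, and hold it pressed with about 15 N, no harder, for a full second; back off and leave it standing there. Never shove it hard against the jig or tip it over, and leave the rest of the bench undisturbed.

Things in the scene. Friction and masses are not known exactly. Their poses are not given: they have to be found in the camera images.
- blank: The work: a plain bright aluminium cylinder, 50 mm diameter, 70 mm tall, about 0.26 to 0.52 kg, standing on end in the stock tray. Origin: centre of its underside; z along its axis. A tiny dark centre mark shows on its top.
- jig: Drilling jig, fixed to the bench, rigid: flat, lightly oiled steel bed 200 mm (x) by 130 mm (y), its top 16 mm above the bench, with an upright blue 90 degree V at its +x end, open towards the jig's -x; pushing along the jig's +x drives a round part into it. The bed from x = -100 to +25 mm is clear. Origin: centre of the bed's underside, on the bench.
- seat (a point): Point on the bed, at the jig's x = +30 mm, y = 0, z = 16 mm: where the centre of the blank's underside is when the blank bears on both V faces. Axes as the jig's.
- bed_front (a point): Point on the clear bed, at the jig's x = -45 mm, y = 0, z = 16 mm (75 mm in front of the seat): a good place to set the blank down. Axes as the jig's.
- v_left: The V face on the jig's +y side, 50 mm wide, 50 mm high, at 45 degrees to the jig's x. The mouth of the V is 74 mm wide at jig x = +28 mm; its faces would meet at x = +65 mm. Oiled and smooth: a pushed blank slides along it to the other face if the pusher gives way sideways; a stiff pusher off the centre line leaves it on one face only. Origin and axes are the jig's.
- v_right: The V face on the jig's -y side, mirror image of the other. Origin and axes are the jig's.
- tray: Shallow turquoise stock tray fixed to the bench, 150 mm (x) by 340 mm (y), walls 14 mm high and 4 mm thick, floor 4 mm thick. Origin: centre of its underside. Three round blanks stand in it in a row along its y, about 100 mm apart, in any order.
- brass_disc: Bystander: brass disc, 50 mm diameter, 24 mm tall, in the tray. Origin: centre of its underside.
- steel_stub: Bystander: dark steel bar stub, 32 mm diameter, 48 mm tall, in the tray. Origin: centre of its underside.
- green_loco: Bystander: green model locomotive, 150 x 50 x 78 mm, standing at the back of the bench.
- blue_loco: Bystander: blue model locomotive, same size, at the back of the bench.
- screwdriver: Bystander: screwdriver lying at the left side.
- oil: Bystander: yellow oil bottle, 44 mm diameter, 110 mm tall, at the left.
- screws: Bystander: jar of screws, 64 mm diameter, 70 mm tall, at the right.
- track: Bystander: piece of model track, 220 x 70 mm, lying at the right.
Things that resemble listed ones, but are neither listed nor needed, are in the scene too. Leave any orange or purple look-alike of the jig alone.

How it is judged:
By the outcome, as a careful person would: the job done as asked, in the order asked, and still so for the second after the job is handed in, with the robot touching nothing.
It also fails if it takes over 70 s, if anything falls off the work surface, if the arm or the gripper's body presses on something with over 40 N, if the wrist force passes 120 N, or if a joint passes its speed limit or range.

### The arm

A 6-joint arm with a two-finger parallel gripper is mounted at the origin on the work surface. World frame = base frame: x ahead of the robot, y to its left, z up, the work surface at z = 0. Lengths are in m, angles in rad, forces in N, time in s.
With the tool pointing down it reaches from about 0.35 to 0.975 m from the base axis. Payload 4.9 kg.
Tool frame: the origin (TCP) lies at the very end of the fingers, on their centre line; the grasp point (between the pads) lies 19 mm behind it; z points along the fingers, y is the line along which they close (so a half turn about z gives the same grasp; the last joint's range is limited). The gripper opens to 85 mm and grips with 20 to 120 N. Pads are 22 mm wide; open, the fingers measure 114 mm over their backs; the gripper's body (76 mm by 85 mm) begins 54 mm behind the grasp point. The pads swing forward as they close: fully open they stand 13 mm farther back than shut.
Start: joints at [-1.302, 0.053, 1.613, -0, 1.476, -0.119], TCP at [0.236, -0.579, 0.231] pointing down, gripper open.
Joint ranges: [-3.01, 3.01], [-1.01, 2.22], [0.06, 2.58], [-1.02, 4.17], [0.09, 2.62], [-3.14, 3.14]. Speed limits (rad/s): [2.57, 2.57, 3.14, 3.14, 3.14, 3.14].

### API

Orientations are given as a rotation vector (axis times angle).
In Python, from station import * gives the robot as it stands.
- The arm moves only by the shell command python3 -m crank 'ROWS' [OPENING] [FORCE]. ROWS is JSON, a list of rows, each an object with "offset": the shift along the tool's x, y, z in m, a list of three; "twist": the turn, a rotation vector about the tool's x, y, z in degrees, a list of three. In form: [{"offset": [x, y, z], "twist": [rx, ry, rz]}, ...]. A call has 1 to 20 rows; each row is the pose to reach, as a shift and turn from the pose commanded when the call began, along the tool's axes at that moment; what a row does not reach only later rows make up. A row lasts 1/8 s, in which the tool goes at most 62.5 mm and 10.7 degrees, less where a joint would pass 70% of its speed; a pose out of reach is approached as far as the arm can. A call with a gripper value outside its range is refused whole. OPENING is the opening, from 0 (shut) to 1 (fully open), set as the call begins (- or left out, the last holds). The fingers move at their own pace and stop on an object; FORCE is the grip in N (left out, the last holds). Time passes only in rows, so rows that repeat a pose let the fingers close. It gives the time, the measured TCP pose, the force, the opening and the grip force at its end, in the units of the state.
- get_obs(): the state, without advancing time (a new reading comes with each control period).
- get_image(name): name is "side" or "top" or "wrist"; returns the picture (420x560x3 uint8, red, green, blue); there is no depth.
- get_calibration(name): a dict with "intrinsics" (3x3 intrinsics, pixels), "world_from_camera" (4x4, takes a point from camera to world coordinates); the wrist camera has in their place "tool_from_camera" (4x4, takes a point from camera to tool coordinates, whose origin is the TCP and whose axes are the flange's). Camera axes: x right, y up, looking along -z (the intrinsics and any distortion apply to the point x, -y, -z); pixel columns grow to the right and rows downward; lengths in m; the calibration is good to about 2 mm. A picture is of the moment at which its call begins: read the wrist's pose just before it. get_calibration takes no time and is no camera call.
- finish_job(): hands the job in; it is judged then, once.
Trained networks look in the newest picture that a camera, given by its name, has taken for a name from the list of things; names that differ only in an ending like _2 or _b are one class to them, and where a whole thing is asked for, a point or a joint stands for the part that bears it (a point fixed in the world has none). Each returns a list of dicts, best first, with "confidence" (0 to 1); they miss things now and then, are a little off and sometimes report something else, mostly with a low value. They report only what shows in the picture. A call takes as long as a camera call. They do not tell look-alikes from the thing itself.
- cut_out(query, camera): "region" (420x560 bool, what is visible of it) and "rect" ([centre column, centre row, width, height] in pixels, round what is visible of it).
The state is a dict: "t": time; "q": joint angles; "dq": joint speeds; "effort": joint torques, N m; "tool_pos": TCP position; "tool_rot": TCP orientation; "contact_force": force on the tool from outside, world axes, zero at the start; "wrist_torque": the same for the moment, N m; "opening": finger opening in m; "grip_force": force on a finger pad.
Only numpy, scipy, OpenCV 4.12 (cv2) and the standard library are available. Lean on these libraries where they do the work, as an engineer would, in place of code of your own. Each camera call takes 0.05 s, during which the arm holds its last target. There are 200 camera calls.

## Working session

There is one attempt and no reset: what is moved stays moved. The work goes in short steps, Python scripts to look and compute and a shell command to move; the robot and the scene stay as the last step left them, time stands still between calls to the robot, and variables do not carry over. Pictures are saved under pics/ and viewed, at most 10 in all, crops included, and the job is handed in when it is done.

```bash
mkdir -p pics; ls
cat > h.py <<'E'
from station import *
import numpy as np, cv2
from scipy.spatial.transform import Rotation as R
def save(n,im): cv2.imwrite('pics/'+n,im[:,:,::-1])
def pose():
    o=get_obs(); T=np.eye(4); T[:3,:3]=R.from_rotvec(o['tool_rot']).as_matrix(); T[:3,3]=o['tool_pos']; return T
def cam(name,T=None):
    c=get_calibration(name)
    W=c['world_from_camera'] if 'world_from_camera' in c else T@np.array(c['tool_from_camera'])
    return np.array(c['intrinsics']),np.array(W),c
def ray(name,px,z,T=None):
    K,W,c=cam(name,T); d=np.array(c.get('distortion',[0,0,0,0,0]),float).ravel()
    u=cv2.undistortPoints(np.array([[px]],float),K,d)[0,0]
    v=W[:3,:3]@np.array([u[0],-u[1],-1]); o=W[:3,3]; return o+v*(z-o[2])/v[2]
def proj(name,P,T=None):
    K,W,c=cam(name,T); d=np.array(c.get('distortion',[0,0,0,0,0]),float).ravel()
    p=np.linalg.inv(W)@np.append(P,1); q=np.array([[p[0],-p[1],-p[2]]])
    return cv2.projectPoints(q,np.zeros(3),np.zeros(3),K,d)[0][0,0]
E
python3 - <<'E'
from h import *
o=get_obs(); print({k:np.round(v,3) for k,v in o.items()})
for n in ['top','side']:
    save(n+'1.png',get_image(n)); print(n,get_calibration(n))
print(get_calibration('wrist'))
for q in ['blank','jig','tray','v_left','brass_disc','steel_stub']:
    for d in cut_out(q,'top'): print(q,round(d['confidence'],2),np.round(d['rect'],1))
E
```

```text
pics
{'t': np.float64(0.0), 'q': array([-1.302,  0.053,  1.614, -0.   ,  1.476, -0.119]), 'dq': array([-0.001, -0.002, -0.001, -0.   , -0.002,  0.001]), 'effort': array([ 0.0000e+00, -3.9369e+01, -3.7017e+01, -0.0000e+00,  7.0000e-03,
       -0.0000e+00]), 'tool_pos': array([ 0.236, -0.578,  0.23 ]), 'tool_rot': array([-3.081, -0.605,  0.   ]), 'contact_force': array([ 0.698, -0.329,  0.406]), 'wrist_torque': array([ 0.009,  0.042, -0.035]), 'grip_force': np.float64(0.0), 'opening': np.float64(0.085)}
top {'intrinsics': array([[474.77441481,   0.        , 286.52919134],
       [  0.        , 474.77441481, 208.29988959],
       [  0.        ,   0.        ,   1.        ]]), 'world_from_camera': array([[-0.02823425,  0.97952751, -0.19932055,  0.18312581],
       [-0.99937786, -0.03187718, -0.01509073, -0.02272454],
       [-0.02113556,  0.19877047,  0.97981814,  1.59157113],
       [ 0.        ,  0.        ,  0.        ,  1.        ]])}
side {'intrinsics': array([[426.99019866,   0.        , 277.40087393],
       [  0.        , 426.99019866, 217.89205312],
       [  0.        ,   0.    
[... 541 characters left out ...]
       7.59692345e-02],
       [ 9.99999365e-01,  6.00777487e-04,  9.53612245e-04,
         1.30287458e-03],
       [ 7.27981587e-04,  3.01634330e-01, -9.53423411e-01,
        -1.41579255e-01],
       [ 0.00000000e+00,  0.00000000e+00,  0.00000000e+00,
         1.00000000e+00]])}
blank 0.68 [263.1 190.4  14.   17.4]
jig 0.86 [341.1 187.8  54.3  72.7]
jig 0.78 [223.1 279.9  44.6  67.9]
jig 0.56 [374.4 290.   47.1  34.7]
tray 0.78 [233.4 192.3  98.4  44. ]
v_left 0.7 [217.9 263.8  17.6  16.6]
v_left 0.65 [330.6 175.9   8.2  17.6]
brass_disc 0.61 [233.9 192.1  18.5  16.7]
steel_stub 0.61 [233.4 190.6  21.4  12.5]
steel_stub 0.6 [343.6 168.9  13.9  11.8]
steel_stub 0.55 [200.4 191.4  14.2  14.9]
```

View pics/top1.png

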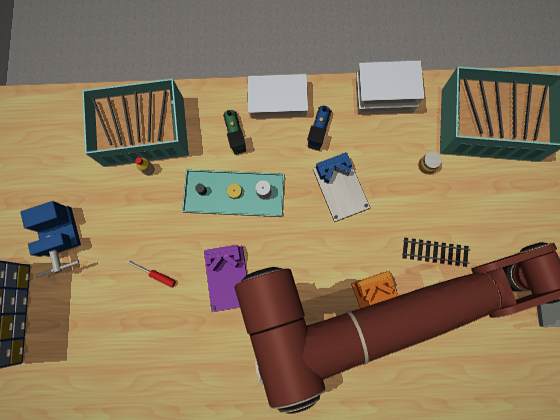

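View pics/side1.png

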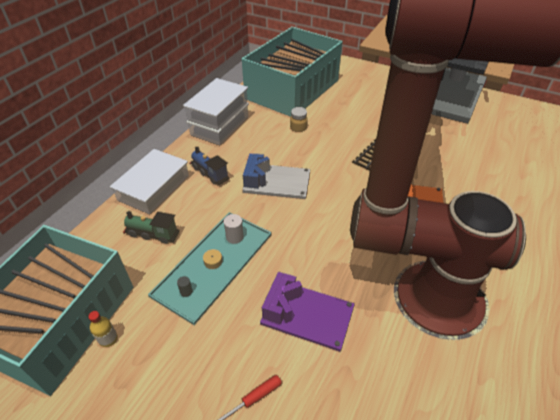

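The top view shows the steel/blue jig at (341,188), with purple (223,280) and orange (374,290) look-alikes. The tray at (233,192) holds the dark stub (200,190), the brass disc (234,191) and the bright blank (263,189). The blank is the bright, tallest cylinder at (263,189), and the jig is the blue-V one. I'll confirm both in an enlarged crop.

Run:
```python
from h import *
im=get_image('top')
save('crop1.png',cv2.resize(im[135:235,175:385],None,fx=3.8,fy=3.8,interpolation=cv2.INTER_CUBIC))
d=cut_out('blank','top')
for e in d: print(e['confidence'],e['rect'])
d=cut_out('jig','top')
m=d[0]['region'].astype(np.uint8)
for e in d: print(e['confidence'],e['rect'])
# bright grey bed
hsv=cv2.cvtColor(im,cv2.COLOR_RGB2HSV); bed=((hsv[:,:,1]<40)&(hsv[:,:,2]>120)).astype(np.uint8)*m
pts=cv2.findNonZero(bed); r=cv2.minAreaRect(pts); print(r, cv2.boxPoints(r))
for p in cv2.boxPoints(r): print(ray('top',p,.016).round(3))
print('blank',ray('top',(263.1,188),.074), 'stub',ray('top',(201,188),.05),'disc',ray('top',(234,191),.026))
```

```text
0.48 [262.2, 189.9, 16.7, 21.1]
0.75 [341.3, 187.4, 53.8, 73.1]
0.75 [223.9, 277.5, 41.2, 69.6]
0.72 [376.2, 291.3, 46.0, 32.0]
((340.84246826171875, 187.83718872070312), (57.04735565185547, 37.27429962158203), 67.7509765625) [[312.7929  168.49382]
 [347.29205 154.38054]
 [368.89203 207.18056]
 [334.39288 221.29384]]
[ 0.64  -0.093  0.016]
[ 0.687 -0.214  0.016]
[ 0.498 -0.277  0.016]
[ 0.454 -0.158  0.016]
blank [0.56255981 0.07588184 0.074     ] stub [0.57554598 0.28600448 0.05      ] disc [0.56738218 0.17816934 0.026     ]
```

View pics/crop1.png

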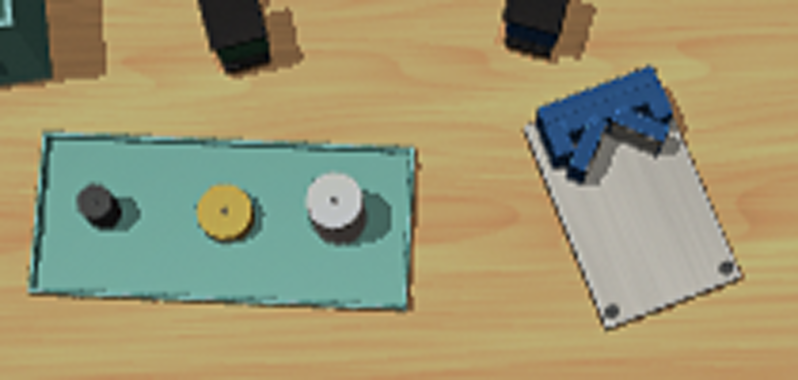

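The crop confirms it: the bright tall cylinder with a centre mark is at crop (333,200), i.e. (262.6,187.6), and the silver bed with the blue V is to its right. Next I'll fly over the jig for a close look on the way to the blank.

```bash
cat >> h.py <<'E'
def plan(target,yaw):
    """tool-frame offset and twist to tool-down at target with tool x at world yaw (deg)"""
    T=pose(); c,s=np.cos(np.radians(yaw)),np.sin(np.radians(yaw))
    G=np.array([[c,s,0],[s,-c,0],[0,0,-1]])
    print('off',(T[:3,:3].T@(np.array(target)-T[:3,3])).round(4),'twist',np.degrees(R.from_matrix(T[:3,:3].T@G).as_rotvec()).round(2),'tcp',T[:3,3].round(4),'F',get_obs()['contact_force'].round(2))
E
python3 -c "
from h import *
plan([.58,-.17,.28],18.8)"
```

```text
off [ 0.4726 -0.2483 -0.0487] twist [ 0.   -0.    3.42] tcp [ 0.2364 -0.5786  0.2313] F [ 0.09 -0.09 -0.66]
```

```bash
python3 -m crank '[{"offset":[0.02,-0.01,-0.005],"twist":[0,0,0]},{"offset":[0.06,-0.032,-0.015],"twist":[0,0,0]},{"offset":[0.105,-0.055,-0.02],"twist":[0,0,1]},{"offset":[0.15,-0.08,-0.025],"twist":[0,0,1]},{"offset":[0.195,-0.103,-0.03],"twist":[0,0,2]},{"offset":[0.24,-0.126,-0.035],"twist":[0,0,2]},{"offset":[0.285,-0.15,-0.04],"twist":[0,0,3]},{"offset":[0.33,-0.174,-0.045],"twist":[0,0,3]},{"offset":[0.375,-0.197,-0.049],"twist":[0,0,3.4]},{"offset":[0.42,-0.22,-0.049],"twist":[0,0,3.4]},{"offset":[0.455,-0.24,-0.049],"twist":[0,0,3.4]},{"offset":[0.473,-0.248,-0.049],"twist":[0,0,3.4]},{"offset":[0.473,-0.248,-0.049],"twist":[0,0,3.4]},{"offset":[0.473,-0.248,-0.049],"twist":[0,0,3.4]}]' 1 30
python3 - <<'E'
from h import *
T=pose(); im=get_image('wrist'); save('w1.png',im); np.save('T1.npy',T); print(T.round(4))
for e in cut_out('jig','wrist'): print(e['confidence'],e['rect'])
E
```

```text
t: 2.3
tool_pos: [0.5799, -0.1709, 0.2803]
tool_rot: [3.099, 0.512, -0.001]
contact_force: [-0.2, -0.4, -0.2]
opening: 0.0851
grip_force: 0.0
[[ 9.468e-01  3.217e-01 -4.000e-04  5.799e-01]
 [ 3.217e-01 -9.468e-01 -4.000e-04 -1.709e-01]
 [-5.000e-04  3.000e-04 -1.000e+00  2.803e-01]
 [ 0.000e+00  0.000e+00  0.000e+00  1.000e+00]]
0.86 [295.1, 175.8, 119.3, 168.3]
0.66 [0.8, 327.6, 0.1, 55.4]
0.42 [286.2, 387.9, 24.2, 3.3]
```

View pics/w1.png

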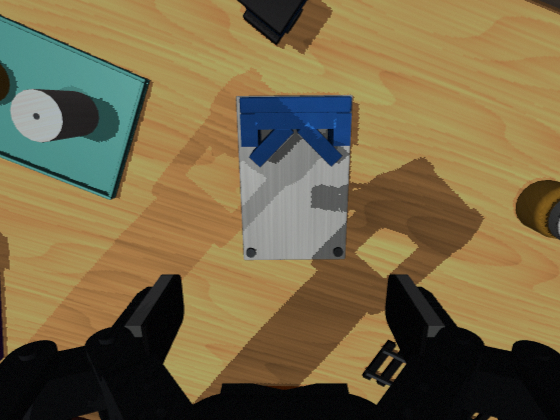

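The wrist view shows the jig nearly aligned: near bed corners at about (243,258) and (345,260), V arm tips at (255,162) and (338,162), and the blank's centre mark at (37,116).

Run:
```python
from h import *
T=np.load('T1.npy'); im=cv2.imread('pics/w1.png')[:,:,::-1]
m=[e for e in cut_out('jig','wrist')][0]['region']
L=[];Rr=[];B=[]
for r in range(170,250,4):
    c=np.where(m[r])[0]; L.append(ray('wrist',(c.min(),r+.5),.016,T)); Rr.append(ray('wrist',(c.max()+1,r+.5),.016,T))
for c in range(255,336,4):
    r=np.where(m[:,c])[0]; B.append(ray('wrist',(c+.5,r.max()+1),.016,T))
def fit(p): return cv2.fitLine(np.array(p)[:,:2].astype(np.float32),cv2.DIST_HUBER,0,.01,.01).ravel()
l,r,b=map(fit,(L,Rr,B))
for x in (l,r,b): print(np.degrees(np.arctan2(x[1],x[0])).round(2),x)
a=[np.arctan2(x[1],x[0])%np.pi for x in (l,r,b)]; a[2]=(a[2]-np.pi/2)%np.pi
yaw=(a[0]+a[1]+a[2])/3 if max(a)-min(a)<.1 else a[0]
u=np.array([np.cos(yaw),np.sin(yaw)]);v=np.array([-u[1],u[0]])
yl,yr,xb=v@l[2:],v@r[2:],u@b[2:]
print('yaw',np.degrees(yaw),'width',yl-yr)
c=u*(xb+.1)+v*(yl+yr)/2; print('centre',c,'bed_front',c-.045*u,'seat',c+.03*u)
P=c-.0*u
print('reproj seat',proj('wrist',[*(c+.03*u),.016],T),'apex',proj('wrist',[*(c+.065*u),.066],T), 'tips', [proj('wrist',[*(c+.028*u+s*.037*v),.066],T) for s in (1,-1)])
bl=ray('wrist',(37,116),.074,T);print('blank',bl)
```

```text
19.58 [ 0.9421518   0.33518645  0.51385754 -0.14000276]
18.45 [ 0.9485791   0.31654033  0.55552065 -0.26148087]
-69.8 [ 0.3452384  -0.938515    0.4739652  -0.22206292]
yaw 19.41135 width 0.12841958
centre [ 0.5683049  -0.18889636] bed_front [ 0.5258628  -0.20385201] seat [ 0.5965996  -0.17892592]
reproj seat [294.41141802 157.44913517] apex [295.68341804 130.07954572] tips [array([259.76983192, 167.35876688]), array([331.77940048, 166.50092501])]
blank [0.56273319 0.07323195 0.074     ]
```

```bash
python3 -c "
from h import *
plan([.563,.074,.15],19.4)"
```

```text
off [ 0.0627 -0.2376  0.1303] twist [ 0.01  0.01 -0.68] tcp [ 0.5798 -0.1712  0.2804] F [-0.71  0.84 -0.32]
```

```bash
python3 -m crank '[{"offset":[0.01,-0.03,0.0],"twist":[0,0,0]},{"offset":[0.02,-0.07,0.01],"twist":[0,0,0]},{"offset":[0.03,-0.115,0.03],"twist":[0,0,-0.7]},{"offset":[0.042,-0.16,0.06],"twist":[0,0,-0.7]},{"offset":[0.053,-0.2,0.095],"twist":[0,0,-0.7]},{"offset":[0.06,-0.228,0.12],"twist":[0,0,-0.7]},{"offset":[0.0627,-0.2376,0.13],"twist":[0,0,-0.7]},{"offset":[0.0627,-0.2376,0.13],"twist":[0,0,-0.7]},{"offset":[0.0627,-0.2376,0.13],"twist":[0,0,-0.7]}]' 1 30
python3 - <<'E'
from h import *
T=pose(); im=get_image('wrist'); save('w2.png',im); np.save('T2.npy',T)
for e in cut_out('blank','wrist'): print(e['confidence'],e['rect'])
print('expected mark',proj('wrist',[.563,.074,.074],T))
plan([.563,.074,.033],19.4)
E
```

```text
t: 3.58
tool_pos: [0.5643, 0.0738, 0.152]
tool_rot: [3.096, 0.53, 0.004]
contact_force: [0.5, -0.4, -0.1]
opening: 0.0855
grip_force: 0.0
0.97 [281.1, 212.1, 77.0, 87.1]
expected mark [281.41882093 222.69948786]
off [-0.0014 -0.0006  0.1189] twist [ 0.06 -0.14  0.03] tcp [0.5642 0.0739 0.1519] F [-0.64 -0.09 -0.88]
```

View pics/w2.png

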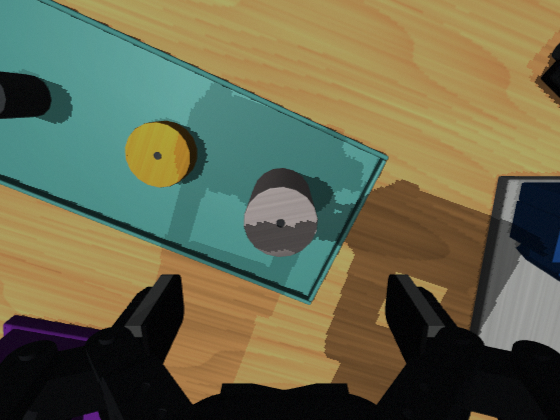

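The centre mark is at (280.5,223), exactly where predicted. Descending and gripping.

```bash
python3 -m crank '[{"offset":[-0.001,-0.0005,0.02],"twist":[0,0,0]},{"offset":[-0.0014,-0.0005,0.05],"twist":[0,0,0]},{"offset":[-0.0014,-0.0005,0.085],"twist":[0,0,0]},{"offset":[-0.0014,-0.0005,0.11],"twist":[0,0,0]},{"offset":[-0.0014,-0.0005,0.122],"twist":[0,0,0]},{"offset":[-0.0014,-0.0005,0.125],"twist":[0,0,0]},{"offset":[-0.0014,-0.0005,0.125],"twist":[0,0,0]}]' 1 30
python3 -m crank '[{"offset":[0,0,0],"twist":[0,0,0]},{"offset":[0,0,0],"twist":[0,0,0]},{"offset":[0,0,0],"twist":[0,0,0]},{"offset":[0,0,0],"twist":[0,0,0]},{"offset":[0,0,0],"twist":[0,0,0]},{"offset":[0,0,0],"twist":[0,0,0]},{"offset":[0,0,0],"twist":[0,0,0]},{"offset":[0,0,0],"twist":[0,0,0]}]' 0 30
```

```text
t: 4.55
tool_pos: [0.5623, 0.0749, 0.026]
tool_rot: [3.096, 0.532, 0.002]
contact_force: [-0.3, -0.4, 0.9]
opening: 0.0855
grip_force: 0.0
t: 5.55
tool_pos: [0.5624, 0.0751, 0.0264]
tool_rot: [-3.096, -0.532, -0.002]
contact_force: [-1.8, 1.3, 6.1]
opening: 0.0493
grip_force: 32.2
```

```bash
python3 -m crank '[{"offset":[0,0,-0.015],"twist":[0,0,0]},{"offset":[0,0,-0.04],"twist":[0,0,0]},{"offset":[0,0,-0.07],"twist":[0,0,0]},{"offset":[0,0,-0.095],"twist":[0,0,0]},{"offset":[0,0,-0.1],"twist":[0,0,0]},{"offset":[0,0,-0.1],"twist":[0,0,0]}]' 0 30
python3 -c "
from h import *
plan([.526,-.204,.13],19.4);print(get_obs()['opening'])"
```

```text
t: 6.3
tool_pos: [0.5609, 0.075, 0.1244]
tool_rot: [-3.096, -0.532, 0.002]
contact_force: [-0.7, -0.6, -5.4]
opening: 0.0495
grip_force: 32.5
off [-0.1261  0.2513 -0.0055] twist [-0.02  0.08  0.12] tcp [0.5609 0.075  0.1244] F [-0.69 -0.62 -5.43]
0.04951504246671216
```

```bash
python3 -m crank '[{"offset":[-0.01,0.02,-0.003],"twist":[0,0,0]},{"offset":[-0.028,0.055,-0.005],"twist":[0,0,0]},{"offset":[-0.048,0.095,-0.005],"twist":[0,0,0]},{"offset":[-0.068,0.135,-0.005],"twist":[0,0,0]},{"offset":[-0.088,0.175,-0.005],"twist":[0,0,0]},{"offset":[-0.106,0.212,-0.005],"twist":[0,0,0]},{"offset":[-0.12,0.24,-0.005],"twist":[0,0,0]},{"offset":[-0.126,0.251,-0.005],"twist":[0,0,0]},{"offset":[-0.126,0.251,-0.005],"twist":[0,0,0]},{"offset":[-0.126,0.251,-0.005],"twist":[0,0,0]}]' 0 30
python3 - <<'E'
from h import *
T=pose(); im=get_image('wrist'); save('w3.png',im); np.save('T3.npy',T)
c=np.array([.5683,-.1889]); 
for yaw in (19.4,):
    u=np.array([np.cos(np.radians(yaw)),np.sin(np.radians(yaw))]);v=np.array([-u[1],u[0]])
    P=lambda x,y,z:proj('wrist',[*(c+x*u+y*v),z],T).round(1)
    print('tips',P(.028,.037,.066),P(.028,-.037,.066),'apex',P(.065,0,.066),'far corners',P(.1,.065,.016),P(.1,-.065,.016),'near',P(-.1,.065,.016),P(-.1,-.065,.016))
plan([.526,-.204,.0384],19.4)
E
```

```text
t: 7.55
tool_pos: [0.5265, -0.2025, 0.1296]
tool_rot: [-3.095, -0.534, 0.001]
contact_force: [-0.2, 0.1, -5.1]
opening: 0.0495
grip_force: 32.8
tips [218.8 108.4] [350.1 108.7] apex [284.6  36. ] far corners [183. -11.] [386.8 -10.6] near [204.  271.5] [364.4 272. ]
off [-0.0012  0.0013  0.0914] twist [-0.06  0.02  0.19] tcp [ 0.5267 -0.2024  0.1298] F [ 0.25  0.75 -3.58]
```

View pics/w3.png

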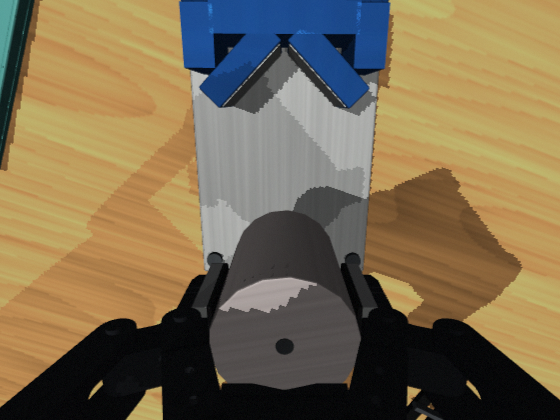

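The V is symmetric about column 284.5 (tips at (224,107) and (346,109), apex at (284,38)) and the blank's mark is at (285,346), so pose and yaw agree with my fit. Lowering it.

```bash
python3 -m crank '[{"offset":[-0.001,0.001,0.02],"twist":[0,0,0]},{"offset":[-0.001,0.001,0.045],"twist":[0,0,0]},{"offset":[-0.001,0.001,0.07],"twist":[0,0,0]},{"offset":[-0.001,0.001,0.083],"twist":[0,0,0]},{"offset":[-0.001,0.001,0.088],"twist":[0,0,0]},{"offset":[-0.001,0.001,0.0895],"twist":[0,0,0]},{"offset":[-0.001,0.001,0.0895],"twist":[0,0,0]},{"offset":[-0.001,0.001,0.0895],"twist":[0,0,0]}]' 0 30
python3 -m crank '[{"offset":[0,0,0.001],"twist":[0,0,0]},{"offset":[0,0,0.0015],"twist":[0,0,0]},{"offset":[0,0,0.0015],"twist":[0,0,0]}]' 0 30
```

```text
t: 8.6
tool_pos: [0.5268, -0.2053, 0.0418]
tool_rot: [3.095, 0.532, 0.002]
contact_force: [-0.4, -0.7, -4.8]
opening: 0.0496
grip_force: 32.8
t: 8.98
tool_pos: [0.5261, -0.2049, 0.0392]
tool_rot: [-3.096, -0.533, 0.0]
contact_force: [-0.2, 0.0, -4.4]
opening: 0.0496
grip_force: 32.8
```

```bash
python3 -m crank '[{"offset":[0,0,0.0005],"twist":[0,0,0]},{"offset":[0,0,0.001],"twist":[0,0,0]},{"offset":[0,0,0.001],"twist":[0,0,0]}]' 0 30
```

```text
t: 9.35
tool_pos: [0.5263, -0.205, 0.0385]
tool_rot: [3.096, 0.533, 0.0]
contact_force: [-0.7, 0.5, -4.5]
opening: 0.0492
grip_force: 32.9
```

```bash
python3 -m crank '[{"offset":[0,0,0.0005],"twist":[0,0,0]},{"offset":[0,0,0.001],"twist":[0,0,0]},{"offset":[0,0,0.001],"twist":[0,0,0]}]' 0 30
```

```text
t: 9.72
tool_pos: [0.5268, -0.2053, 0.0384]
tool_rot: [3.095, 0.532, 0.002]
contact_force: [-2.1, 0.1, 4.7]
opening: 0.0489
grip_force: 33.4
```

Contact felt. Releasing, then straight up.

```bash
python3 -m crank '[{"offset":[0,0,0],"twist":[0,0,0]},{"offset":[0,0,0],"twist":[0,0,0]},{"offset":[0,0,0],"twist":[0,0,0]},{"offset":[0,0,0],"twist":[0,0,0]},{"offset":[0,0,0],"twist":[0,0,0]},{"offset":[0,0,0],"twist":[0,0,0]}]' 1 30
python3 -m crank '[{"offset":[0,0,-0.015],"twist":[0,0,0]},{"offset":[0,0,-0.04],"twist":[0,0,0]},{"offset":[0,0,-0.07],"twist":[0,0,0]},{"offset":[0,0,-0.095],"twist":[0,0,0]},{"offset":[-0.015,0,-0.1],"twist":[0,0,0]},{"offset":[-0.04,0,-0.1],"twist":[0,0,0]},{"offset":[-0.048,0,-0.1],"twist":[0,0,0]},{"offset":[-0.048,0,-0.1],"twist":[0,0,0]},{"offset":[-0.048,0,-0.1],"twist":[0,0,0]}]' 1 30
python3 - <<'E'
from h import *
T=pose(); im=get_image('wrist'); save('w4.png',im); np.save('T4.npy',T)
for e in cut_out('blank','wrist'): print(e['confidence'],e['rect'])
print('mark expected',proj('wrist',[.526,-.2045,.086],T),T[:3,3])
E
```

```text
t: 10.48
tool_pos: [0.5261, -0.2049, 0.0373]
tool_rot: [-3.096, -0.533, 0.0]
contact_force: [1.0, 0.1, 0.7]
opening: 0.0855
grip_force: 0.0
t: 11.6
tool_pos: [0.481, -0.2208, 0.1371]
tool_rot: [-3.096, -0.533, 0.0]
contact_force: [-0.1, -0.1, 0.4]
opening: 0.0853
grip_force: 0.0
0.62 [286.4, 151.6, 89.7, 88.8]
mark expected [281.36185325 154.65743164] [ 0.48104559 -0.22084313  0.13706664]
```

View pics/w4.png

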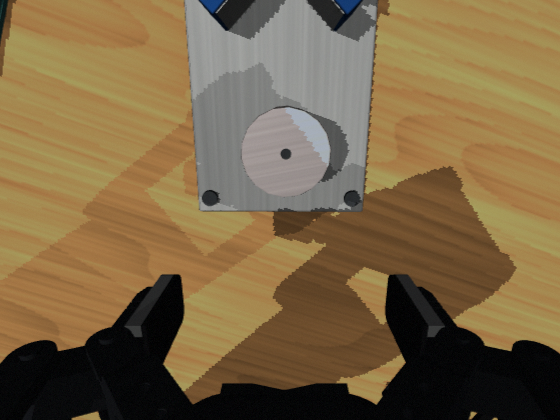

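The blank stands freely on the bed, clear of the V; its mark is at (285.5,153), with the V centred near column 282. Now I'll shut the fingers, go behind it and work in jig coordinates.

```bash
cat >> h.py <<'E'
C=np.array([.5683,-.1889]); YAW=19.4
U=np.array([np.cos(np.radians(YAW)),np.sin(np.radians(YAW))]); V=np.array([-U[1],U[0]])
def jig(p): d=np.array(p[:2])-C; return np.array([d@U,d@V])*1000
def jw(x,y,z): return [*(C+x*U+y*V),z]
def st():
    o=get_obs(); f=o['contact_force']; print('t',round(float(o['t']),2),'jig mm',jig(o['tool_pos']).round(2),'z',o['tool_pos'][2].round(4),'Fjig',np.round([f[:2]@U,f[:2]@V,f[2]],1))
E
python3 - <<'E'
from h import *
T=np.load('T4.npy')
print('blank jig',jig(ray('wrist',(285.5,153),.086,T)))
print('screw mid jig',jig(ray('wrist',(210,197.5),.016,T)),jig(ray('wrist',(351.5,198),.016,T)))
print('tips', jig(ray('wrist',(228,30),.066,T)),jig(ray('wrist',(336,30),.066,T)))
st(); plan(jw(-.1,0,.137),YAW); plan(jw(-.1,0,.03),YAW)
E
```

```text
blank jig [-44.16801901  -2.93915722]
screw mid jig [-88.71429436  55.60267794] [-88.94333445 -54.66983876]
tips [20.17787277 28.71415025] [ 20.24575214 -30.53308421]
t 11.7 jig mm [-92.72  -1.2 ] z 0.1372 Fjig [-0.9  0.5  0.8]
off [-0.0073 -0.0012  0.0002] twist [-0.01  0.    0.14] tcp [ 0.4812 -0.2208  0.1372] F [-1.03  0.15  0.76]
off [-0.0073 -0.0012  0.1072] twist [-0.01  0.    0.14] tcp [ 0.4812 -0.2208  0.1372] F [-1.03  0.15  0.76]
```

```bash
python3 -m crank '[{"offset":[-0.007,0.0017,0],"twist":[0,0,0.1]},{"offset":[-0.007,0.0017,0],"twist":[0,0,0.1]},{"offset":[-0.007,0.0017,0],"twist":[0,0,0.1]},{"offset":[-0.007,0.0017,0],"twist":[0,0,0.1]},{"offset":[-0.007,0.0017,0.0],"twist":[0,0,0.1]},{"offset":[-0.007,0.0017,0.0],"twist":[0,0,0.1]},{"offset":[-0.007,0.0017,0.02],"twist":[0,0,0.1]},{"offset":[-0.007,0.0017,0.05],"twist":[0,0,0.1]},{"offset":[-0.007,0.0017,0.08],"twist":[0,0,0.1]},{"offset":[-0.007,0.0017,0.1],"twist":[0,0,0.1]},{"offset":[-0.007,0.0017,0.107],"twist":[0,0,0.1]},{"offset":[-0.007,0.0017,0.107],"twist":[0,0,0.1]},{"offset":[-0.007,0.0017,0.107],"twist":[0,0,0.1]}]' 0 30
python3 -c "
from h import *
st()
T=pose();im=get_image('wrist');save('w5.png',im)"
```

```text
t: 13.32
tool_pos: [0.4755, -0.2253, 0.0312]
tool_rot: [3.095, 0.53, 0.002]
contact_force: [-0.1, -0.4, 0.1]
opening: -0.0002
grip_force: 0.0
t 13.32 jig mm [-99.6   -3.57] z 0.0312 Fjig [-0.3 -0.4  0.1]
```

View pics/w5.png

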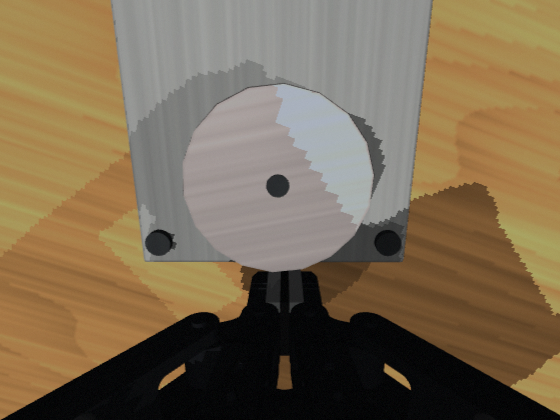

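The shut fingers at (284,290) are lined up behind the blank, mark at (278,186). Pushing gently along the bed, stopping about 10 mm short of the seat.

```bash
python3 -m crank '[{"offset":[0.006,0,0],"twist":[0,0,0]},{"offset":[0.012,0,0],"twist":[0,0,0]},{"offset":[0.015,0,0],"twist":[0,0,0]},{"offset":[0.017,0,0],"twist":[0,0,0]},{"offset":[0.019,0,0],"twist":[0,0,0]},{"offset":[0.021,0,0],"twist":[0,0,0]},{"offset":[0.023,0,0],"twist":[0,0,0]},{"offset":[0.025,0,0],"twist":[0,0,0]}]' 0 30; python3 -c "
from h import *
st()"
python3 -m crank '[{"offset":[0.002,0,0],"twist":[0,0,0]},{"offset":[0.005,-0.0002,0],"twist":[0,0,0]},{"offset":[0.008,-0.0004,0],"twist":[0,0,0]},{"offset":[0.011,-0.0007,0],"twist":[0,0,0]},{"offset":[0.014,-0.001,0],"twist":[0,0,0]},{"offset":[0.017,-0.0013,0],"twist":[0,0,0]},{"offset":[0.02,-0.0016,0],"twist":[0,0,0]},{"offset":[0.023,-0.0019,0],"twist":[0,0,0]},{"offset":[0.026,-0.0021,0],"twist":[0,0,0]},{"offset":[0.029,-0.0023,0],"twist":[0,0,0]},{"offset":[0.032,-0.0025,0],"twist":[0,0,0]},{"offset":[0.035,-0.0027,0],"twist":[0,0,0]},{"offset":[0.038,-0.0029,0],"twist":[0,0,0]},{"offset":[0.041,-0.0031,0],"twist":[0,0,0]},{"offset":[0.044,-0.0032,0],"twist":[0,0,0]},{"offset":[0.047,-0.0032,0],"twist":[0,0,0]},{"offset":[0.049,-0.0032,0],"twist":[0,0,0]},{"offset":[0.05,-0.0032,0],"twist":[0,0,0]},{"offset":[0.05,-0.0032,0],"twist":[0,0,0]}]' 0 30
python3 - <<'E'
from h import *
st(); T=pose(); im=get_image('wrist'); save('w6.png',im); np.save('T6.npy',T)
E
```

```text
t: 14.38
tool_pos: [0.4984, -0.2166, 0.0302]
tool_rot: [-3.096, -0.53, 0.001]
contact_force: [-1.5, -0.1, 1.0]
opening: -0.0002
grip_force: 0.0
t 14.38 jig mm [-75.13  -2.87] z 0.0302 Fjig [-1.5  0.4  1. ]
t: 16.75
tool_pos: [0.5447, -0.1969, 0.0304]
tool_rot: [3.097, 0.53, 0.001]
contact_force: [-0.8, 0.5, -0.3]
opening: -0.0002
grip_force: 0.0
t 16.75 jig mm [-24.9    0.24] z 0.0304 Fjig [-0.6  0.8 -0.3]
```

View pics/w6.png

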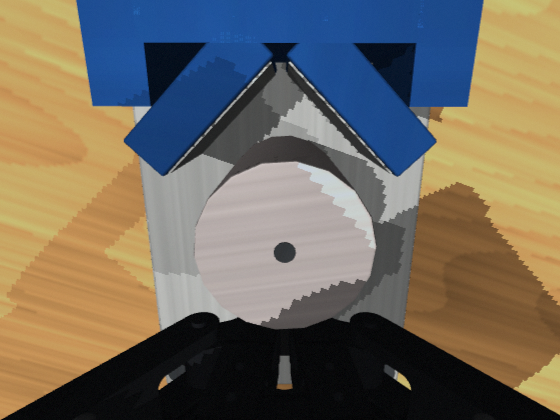

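The blank's mark is at (285,252), the V apex at (280.5,62) and the tips at (165,174) and (397,174). The blank is about 1–2 mm to the right of centre.

```bash
python3 - <<'E'
from h import *
T=np.load('T6.npy')
print('blank',jig(ray('wrist',(285,252),.086,T)),'apex',jig(ray('wrist',(280.5,62),.066,T)),'tips',jig(ray('wrist',(165,174),.066,T)),jig(ray('wrist',(397,174),.066,T)))
E
python3 -m crank '[{"offset":[0.002,0,0],"twist":[0,0,0]},{"offset":[0.004,0,0],"twist":[0,0,0]},{"offset":[0.006,0,0],"twist":[0,0,0]},{"offset":[0.008,0,0],"twist":[0,0,0]},{"offset":[0.009,0,0],"twist":[0,0,0]},{"offset":[0.01,0,0],"twist":[0,0,0]},{"offset":[0.01,0,0],"twist":[0,0,0]}]' 0 30; python3 -c "
from h import *
st()"
```

```text
blank [12.49831019 -1.21154596] apex [6.15280268e+01 2.69327118e-02] tips [29.68338614 35.71172214] [ 29.65662865 -35.72086356]
t: 17.68
tool_pos: [0.5541, -0.1936, 0.0303]
tool_rot: [-3.097, -0.53, -0.0]
contact_force: [-0.8, -0.2, -0.5]
opening: -0.0002
grip_force: 0.0
t 17.68 jig mm [-14.96   0.3 ] z 0.0303 Fjig [-0.8  0.1 -0.5]
```

```bash
python3 -m crank '[{"offset":[0.001,0,0],"twist":[0,0,0]},{"offset":[0.002,0,0],"twist":[0,0,0]},{"offset":[0.003,0,0],"twist":[0,0,0]},{"offset":[0.004,0,0],"twist":[0,0,0]},{"offset":[0.0045,0,0],"twist":[0,0,0]},{"offset":[0.0045,0,0],"twist":[0,0,0]}]' 0 30; python3 -c "
from h import *
st()"
python3 -m crank '[{"offset":[0.0005,0,0],"twist":[0,0,0]},{"offset":[0.001,0,0],"twist":[0,0,0]},{"offset":[0.001,0,0],"twist":[0,0,0]}]' 0 30; python3 -c "
from h import *
st()"
```

```text
t: 18.42
tool_pos: [0.5583, -0.1921, 0.0303]
tool_rot: [-3.097, -0.53, -0.0]
contact_force: [-1.2, -0.7, 0.2]
opening: 0.0003
grip_force: 0.0
t 18.43 jig mm [-10.48   0.3 ] z 0.0303 Fjig [-1.4 -0.3  0.2]
t: 18.8
tool_pos: [0.5592, -0.1918, 0.0303]
tool_rot: [3.097, 0.53, 0.0]
contact_force: [-0.8, -1.0, 0.1]
opening: 0.0002
grip_force: 0.0
t 18.8 jig mm [-9.54  0.27] z 0.0303 Fjig [-1.1 -0.6  0.1]
```

```bash
for i in 1 2 ; do :; done; python3 -m crank '[{"offset":[0.0003,0,0],"twist":[0,0,0]},{"offset":[0.0006,0,0],"twist":[0,0,0]},{"offset":[0.0006,0,0],"twist":[0,0,0]}]' >/dev/null; python3 -c "
from h import *
st()"
python3 -m crank '[{"offset":[0.0003,0,0],"twist":[0,0,0]},{"offset":[0.0006,0,0],"twist":[0,0,0]},{"offset":[0.0006,0,0],"twist":[0,0,0]}]' >/dev/null; python3 -c "
from h import *
st()"
```

```text
t 19.18 jig mm [-8.94  0.29] z 0.0303 Fjig [-1.5  1.3  0.2]
t 19.55 jig mm [-8.49  0.32] z 0.0303 Fjig [-1.2  0.4  0.3]
```

```bash
python3 -m crank '[{"offset":[0.0003,0,0],"twist":[0,0,0]},{"offset":[0.0005,0,0],"twist":[0,0,0]},{"offset":[0.0005,0,0],"twist":[0,0,0]}]' >/dev/null; python3 -c "
from h import *
st()"
python3 -m crank '[{"offset":[0.0003,0,0],"twist":[0,0,0]},{"offset":[0.0005,0,0],"twist":[0,0,0]},{"offset":[0.0005,0,0],"twist":[0,0,0]}]' >/dev/null; python3 -c "
from h import *
st()"
```

```text
t 19.93 jig mm [-8.14  0.47] z 0.0301 Fjig [-3.5  1.1  0.9]
t 20.3 jig mm [-7.83  0.61] z 0.03 Fjig [-3.5  1.9  1.2]
```

Contact on the −y face (side force towards +y on the tool). Giving way sideways towards +y, then pressing on.

```bash
python3 -m crank '[{"offset":[0.0001,-0.0004,0],"twist":[0,0,0]},{"offset":[0.0002,-0.0008,0],"twist":[0,0,0]},{"offset":[0.0002,-0.0008,0],"twist":[0,0,0]}]' >/dev/null; python3 -c "
from h import *
st()"
python3 -m crank '[{"offset":[0.0003,-0.0003,0],"twist":[0,0,0]},{"offset":[0.0005,-0.0004,0],"twist":[0,0,0]},{"offset":[0.0005,-0.0004,0],"twist":[0,0,0]}]' >/dev/null; python3 -c "
from h import *
st()"
```

```text
t 20.68 jig mm [-7.32  1.29] z 0.0301 Fjig [-4.1  1.5 -0.1]
t 21.05 jig mm [-6.98  1.69] z 0.0301 Fjig [-4.4  2.2  0.9]
```

```bash
cat >> h.py <<'E'
def mark():
    T=pose(); im=get_image('wrist'); g=cv2.cvtColor(im,cv2.COLOR_RGB2GRAY)
    n,l,s,c=cv2.connectedComponentsWithStats((g<75).astype(np.uint8))
    for i in range(1,n):
        if 150<s[i,4]<700 and abs(s[i,2]-s[i,3])<6 and 230<c[i,0]<340 and 180<c[i,1]<300:
            print('mark',c[i].round(1),'blank jig',jig(ray('wrist',c[i],.086,T)).round(2))
E
python3 -c "
from h import *
st();mark()"
python3 -m crank '[{"offset":[0.0003,-0.0003,0],"twist":[0,0,0]},{"offset":[0.0005,-0.0005,0],"twist":[0,0,0]},{"offset":[0.0005,-0.0005,0],"twist":[0,0,0]}]' >/dev/null; python3 -c "
from h import *
st();mark()"
```

```text
t 21.05 jig mm [-6.98  1.69] z 0.0301 Fjig [-4.4  2.2  0.9]
mark [284.4 253.2] blank jig [30.28  0.36]
t 21.48 jig mm [-6.9   1.79] z 0.0302 Fjig [-7.4  0.6  1.4]
mark [284.6 253.4] blank jig [30.33  0.45]
```

Both faces now bear: the force rises without travel and the side force is near zero. Pressing up towards 15 N.

```bash
python3 -m crank '[{"offset":[0.0003,0,0],"twist":[0,0,0]},{"offset":[0.0005,0,0],"twist":[0,0,0]},{"offset":[0.0005,0,0],"twist":[0,0,0]}]' >/dev/null; python3 -c "
from h import *
st()"
python3 -m crank '[{"offset":[0.0003,0,0],"twist":[0,0,0]},{"offset":[0.0005,0,0],"twist":[0,0,0]},{"offset":[0.0005,0,0],"twist":[0,0,0]}]' >/dev/null; python3 -c "
from h import *
st()"
```

```text
t 21.9 jig mm [-6.87  1.81] z 0.0302 Fjig [-8.9  1.   2.2]
t 22.27 jig mm [-6.85  1.81] z 0.0302 Fjig [-10.8   0.8   3.7]
```

```bash
python3 -m crank '[{"offset":[0.0003,-0.0001,0],"twist":[0,0,0]},{"offset":[0.0006,-0.0002,0],"twist":[0,0,0]},{"offset":[0.0006,-0.0002,0],"twist":[0,0,0]}]' >/dev/null; python3 -c "
from h import *
st()"
python3 -m crank '[{"offset":[0,0,0],"twist":[0,0,0]},{"offset":[0,0,0],"twist":[0,0,0]}]' >/dev/null; python3 -c "
from h import *
st()"
```

```text
t 22.65 jig mm [-6.83  1.78] z 0.0302 Fjig [-14.    0.2   4.9]
t 22.9 jig mm [-6.84  1.81] z 0.0302 Fjig [-13.8   0.5   4.4]
```

```bash
python3 -m crank '[{"offset":[0.0002,0,0],"twist":[0,0,0]},{"offset":[0.0002,0,0],"twist":[0,0,0]},{"offset":[0.0002,0,0],"twist":[0,0,0]},{"offset":[0.0002,0,0],"twist":[0,0,0]}]' >/dev/null; python3 -c "
from h import *
st()"
python3 -m crank '[{"offset":[0,0,0],"twist":[0,0,0]},{"offset":[0,0,0],"twist":[0,0,0]},{"offset":[0,0,0],"twist":[0,0,0]},{"offset":[0,0,0],"twist":[0,0,0]}]' >/dev/null; python3 -c "
from h import *
st()"
python3 -m crank '[{"offset":[0,0,0],"twist":[0,0,0]},{"offset":[0,0,0],"twist":[0,0,0]},{"offset":[0,0,0],"twist":[0,0,0]},{"offset":[0,0,0],"twist":[0,0,0]},{"offset":[0,0,0],"twist":[0,0,0]}]' >/dev/null; python3 -c "
from h import *
st();mark()"
```

```text
t 23.4 jig mm [-6.83  1.82] z 0.0302 Fjig [-14.6   0.8   5.4]
t 23.9 jig mm [-6.82  1.83] z 0.0302 Fjig [-15.1   0.2   5.5]
t 24.52 jig mm [-6.83  1.84] z 0.0302 Fjig [-14.7   0.2   5.3]
mark [284.6 254.4] blank jig [30.39  0.47]
```

Held at about 14.8 N for over a second, with the side force near zero. Backing straight off, then up.

```bash
python3 -m crank '[{"offset":[-0.001,0,0],"twist":[0,0,0]},{"offset":[-0.002,0,0],"twist":[0,0,0]},{"offset":[-0.003,0,0],"twist":[0,0,0]},{"offset":[-0.005,0,0],"twist":[0,0,0]},{"offset":[-0.01,0,0],"twist":[0,0,0]},{"offset":[-0.025,0,0],"twist":[0,0,0]},{"offset":[-0.045,0,0],"twist":[0,0,0]},{"offset":[-0.06,0,0],"twist":[0,0,0]},{"offset":[-0.065,0,-0.02],"twist":[0,0,0]},{"offset":[-0.065,0,-0.05],"twist":[0,0,0]},{"offset":[-0.065,0,-0.08],"twist":[0,0,0]},{"offset":[-0.065,0,-0.1],"twist":[0,0,0]},{"offset":[-0.065,0,-0.1],"twist":[0,0,0]},{"offset":[-0.065,0,-0.1],"twist":[0,0,0]}]' 0 30
python3 - <<'E'
from h import *
st(); T=pose(); save('w7.png',get_image('wrist'))
print('seat mark expected',proj('wrist',jw(.03,0,.086),T),'+.4mm y',proj('wrist',jw(.03,.0004,.086),T))
E
```

```text
t: 26.32
tool_pos: [0.5013, -0.2096, 0.129]
tool_rot: [-3.095, -0.529, 0.002]
contact_force: [-1.1, 0.4, -0.7]
opening: 0.0001
grip_force: 0.0
t 26.32 jig mm [-70.06   2.77] z 0.129 Fjig [-0.9  0.7 -0.7]
seat mark expected [287.52787317  48.58105949] +.4mm y [286.6992365   48.58187581]
```

View pics/w7.png

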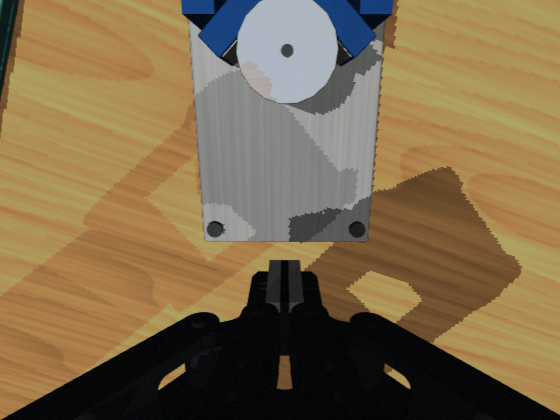

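The blank stands upright in the V, with its mark at (287,50) against an expected seat position of (287,48.6). It is centred between the V arms and the gripper is clear. Handing in.

```bash
python3 -c "
from station import *
print(finish_job())"
```

```text
the job is handed in; nothing more can be done
None
```

The blank is standing upright in the V, bearing on both faces; I held it at about 15 N (readings 14.6–15.1 N) for just over a second, backed off, and handed the job in at about 26 s.

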